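# Clip specimen cassettes into the exposure tester and close its guard

### The job

Get the exposure tester ready to run: lift the red guard by its black handle right back on to its stop, then press every specimen cassette lying on the bench straight down into a clip bay of its own (any bay, in its middle and square to it) until it snaps fully home, and stop pushing there: do not force it against the floor. When all are in, lower the guard gently all the way down on to its stop, without letting it slam, and leave the beaker, bottle and screwdriver where they are.

Things in the scene. Friction and masses are not known exactly. Their poses are not given: they have to be found in the camera images.
- tester: the exposure tester, fixed to the bench: black plinth 180 mm in x, 310 mm in y, 30 mm high, with a grey lamp housing 85 mm high right behind it (from 105 to 205 mm in its +x). Origin: under the middle of the clip bays' row in x, on the bench; z up. The bays lie in a row along its y at -80, -30, 20 and 70 mm, under the guard
- guard (a joint): angle of the red perforated sheet metal guard (150 mm in x, 250 mm long, 70 mm high, 0.45 kg): 0 down on its stop, 1.55 fully up on its stop. It turns about the tester's x through point guard_hinge; its free end, with the handle, lies to -y and swings up. From about 1.35 on it stays up by its own weight; below that it falls shut, lightly damped
- guard_handle (a point): middle of the grip of the guard's black handle: a round bar 14 mm thick, 90 mm long along the tester's x, 38 mm beyond the guard's end plate, level with its top. With the guard shut it lies 107 mm above the bench. It may be pinched from above at every angle of the guard (the bar turns in the fingers)
- guard_hinge (a point): a point on the guard's hinge line, 135 mm in the tester's +y and 32 mm above the bench; the handle bar is 288 mm from it in -y and 75 mm up with the guard shut
- bay0 (a point): clip bay: middle of its floor (the plinth's flat top, 30 mm above the bench, marked by a square aluminium patch), axes as the tester's. Two sprung steel clip noses (round bars 8 mm thick, 32 mm long along y) stand 25.5 mm to its -x and +x, axes 10 mm above the floor; each gives way outwards by up to 6 mm. A cassette goes in from straight above with its beads facing the noses
- bay1 (a point): as bay0, 50 mm further in the tester's +y. Feel of every bay: the cassette meets the noses with its underside some 11 mm above the floor; resistance peaks at 10 to 15 N soon after, falls, and is gone at 5 mm, where the clips begin to pull it down; let go at 2 mm or less it goes home on the floor by itself and is held down. Pulling it out takes 10 to 15 N
- bay2 (a point): as bay0, 100 mm further in the tester's +y. The bays are delicate: a cassette that is home must not be pushed down with more than about 30 N
- bay3 (a point): as bay0, 150 mm further in the tester's +y
- cassette0: specimen cassette (all alike; may be absent): grey plastic block 34 x 34 mm, 14 mm high, amber glass strips on top, about 60 g. On top stands a bare aluminium grip tab, 12 mm thick in x, 26 mm wide in y, from 14 to 38 mm above the underside. Origin: centre of the underside, z up; half a turn about z makes no difference. It starts upright on the bench
- cassette1: as cassette0. Beads of every cassette: along each of its two x sides runs a round bead 8 mm thick and 32 mm long (along y), its axis 20 mm from the middle and 5 mm above the underside: 48 mm across the beads
- cassette2: as cassette0
- cassette3: as cassette0
- beaker: bystander: glass beaker, 66 mm wide, 85 mm high, origin under its middle; leave alone
- bottle: bystander: white plastic bottle, 52 mm wide, 120 mm high, origin under its middle; leave alone
- driver: bystander: screwdriver lying on the bench; leave alone
Things that resemble listed ones, but are neither listed nor needed, are in the scene too. What is shaped like the cassette3 but green is not meant.

How it is judged:
By the outcome, as a careful person would: the job done as asked, in the order asked, and still so for the second after the job is handed in, with the robot touching nothing.
Of cassette0, cassette1, cassette2, cassette3 only 2 to 4 are there at a start; the rules pass over those that are not, and their reading is None.
At some moment in a run one of cassette0, cassette1, cassette2, cassette3 may be knocked a few centimetres aside while the robot is not near it.
It also fails if it takes over 210 s, if anything falls off the work surface, if the arm or the gripper's body presses on something with over 40 N, if the wrist force passes 120 N, or if a joint passes its speed limit or range.

### The arm

A 6-joint arm with a two-finger parallel gripper is mounted at the origin on the work surface. World frame = base frame: x ahead of the robot, y to its left, z up, the work surface at z = 0. Lengths are in m, angles in rad, forces in N, time in s.
With the tool pointing down it reaches from about 0.375 to 0.975 m from the base axis. Payload 3.8 kg.
Tool frame: the origin (TCP) lies midway between the tips of the shut fingers; the grasp point (between the pads) lies 19 mm behind it; z points along the fingers, y is the line along which they close (so a half turn about z gives the same grasp; the last joint's range is limited). The gripper opens to 85 mm and grips with 20 to 120 N. Pads are 22 mm wide; open, the fingers measure 114 mm over their backs; the gripper's body (76 mm by 85 mm) begins 54 mm behind the grasp point. The pads swing forward as they close: fully open they stand 13 mm farther back than shut.
Start: joints at [-1.281, 0.264, 1.604, -0, 1.274, -0.037], TCP at [0.217, -0.639, 0.207] pointing down, gripper open.
Joint ranges: [-2.63, 2.63], [-0.94, 2.18], [0.31, 2.57], [-1.31, 4.45], [0, 2.66], [-2.55, 2.55]. Speed limits (rad/s): [2.57, 2.57, 3.14, 3.14, 3.14, 3.14].

### API

Orientations are given as a rotation vector (axis times angle).
In Python, from workcell import bot gives the robot as it stands.
- The arm moves only by the tool step_arm, never from a script. Its argument "motion" is a list of rows, each a list of 5 numbers: the finger opening in cm, from 0 to 8.54, then the shift along the tool's x, y, z in cm, then the turn about the tool's z in degrees. In form: [[claw, dx, dy, dz, twist], ...]. A call has 1 to 20 rows; each row is the pose to reach, as a shift and turn from the pose commanded when the call began, along the tool's axes at that moment; what a row does not reach only later rows make up. A row lasts 1/10 s, in which the tool goes at most 50 mm and 8.59 degrees, less where a joint would pass 70% of its speed; a pose out of reach is approached as far as the arm can. A call with a gripper value outside its range is refused whole. The fingers move at their own pace and stop on an object; "force" is the grip in N (left out, the last holds). Time passes only in rows, so rows that repeat a pose let the fingers close. It gives the time, the measured TCP pose, the force, the opening and the grip force at its end, in the units of the state.
- bot.read_state(): the state, without advancing time (a new reading comes with each control period).
- bot.read_camera(name): name is "scene" or "top" or "wrist"; returns (picture, depth): 384x512x3 uint8, red, green, blue; 384x512 float32, m along the optical axis (not along the pixel's ray), 0 where there is no reading.
- bot.calibration(name): a dict with "mtx" (3x3 intrinsics, pixels), "origin" and "orientation" of the camera in the world; the wrist camera has in their place "T_tool_cam" (4x4, takes a point from camera to tool coordinates, whose origin is the TCP and whose axes are the flange's). Camera axes: x right, y up, looking along -z (the intrinsics and any distortion apply to the point x, -y, -z); pixel columns grow to the right and rows downward; lengths in m; the calibration is good to about 2 mm. A picture is of the moment at which its call begins: read the wrist's pose just before it. calibration takes no time and is no camera call.
- bot.finish_job(): hands the job in; it is judged then, once.
The state is a dict: "time": time; "q": joint angles; "joint_vel": joint speeds; "joint_torque": joint torques, N m; "tool_pos": TCP position; "tcp_rot": TCP orientation; "wrist_force": force on the tool from outside, world axes, zero at the start; "torque": the same for the moment, N m; "width": opening from 0.0 (shut) to 1.0 (fully open); "grip_force": force on a finger pad.
Only numpy, scipy, OpenCV 4.12 (cv2) and the standard library are available. Lean on these libraries where they do the work, as an engineer would, in place of code of your own. Each camera call takes 0.05 s, during which the arm holds its last target. There are 200 camera calls.

## Working session

There is one attempt and no reset: what is moved stays moved. The work goes in short steps, Python scripts to look and compute and a tool call to move; the robot and the scene stay as the last step left them, time stands still between calls to the robot, and variables do not carry over. Pictures are saved under pics/ and viewed, at most 16 in all, crops included, and the job is handed in when it is done.

Besides the shell and the picture viewer there is one more tool, called after "Call:" by a JSON object that holds its "fn" and its "kwargs". step_arm: Moves the arm, as the interface text tells. Its arguments: {"type":"object","properties":{"motion":{"type":"array","items":{"type":"array","items":{"type":"number"}}},"force":{"type":"number"}},"required":["motion"]}

```bash
mkdir -p pics; ls; cat > h.py <<'E'
import numpy as np, cv2
from scipy.spatial.transform import Rotation as R
from workcell import bot
def cam(name):
    c=bot.calibration(name); s=bot.read_state()
    if name=='wrist':
        T=np.eye(4);T[:3,:3]=R.from_rotvec(s['tcp_rot']).as_matrix();T[:3,3]=s['tool_pos'];T=T@np.array(c['T_tool_cam'])
        o,M=T[:3,3],T[:3,:3]
    else:
        o=np.array(c['origin']);q=np.array(c['orientation'])
        M=q if q.shape==(3,3) else R.from_rotvec(q).as_matrix()
    im,d=bot.read_camera(name)
    return im,d,np.array(c['mtx']),o,M,c
def ray(u,v,K,M):
    d=np.linalg.inv(K)@np.array([u,v,1.]); return M@np.array([d[0],-d[1],-1.])
def onplane(u,v,z,K,o,M):
    r=ray(u,v,K,M); return o+r*(z-o[2])/r[2]
def cloud(d,K,o,M):
    v,u=np.indices(d.shape); x=(u-K[0,2])/K[0,0]*d; y=(v-K[1,2])/K[1,1]*d
    return np.stack([x,-y,-d],-1)@M.T+o
def save(n,im): cv2.imwrite('pics/'+n,im[:,:,::-1])
def totool(p):
    s=bot.read_state(); return R.from_rotvec(s['tcp_rot']).as_matrix().T@(np.array(p)-s['tool_pos'])*100
E
python3 - <<'E'
from h import *
for n in('scene','top'):
    im,d,K,o,M,c=cam(n); save(n+'0.png',im); np.savez(n+'0.npz',im=im,d=d,K=K,o=o,M=M); print(n,{k:np.round(v,3).tolist() if not isinstance(v,str) else v for k,v in c.items()})
print(bot.read_state())
print(bot.calibration('wrist'))
E
```

```text
pics
scene {'mtx': [[367.254, 0.0, 253.724], [0.0, 367.254, 190.303], [0.0, 0.0, 1.0]], 'origin': [1.197, -0.303, 0.582], 'orientation': [0.855, 0.556, 1.013]}
top {'mtx': [[384.849, 0.0, 254.671], [0.0, 384.849, 190.58], [0.0, 0.0, 1.0]], 'origin': [0.399, 0.041, 1.236], 'orientation': [0.093, -0.101, -1.551]}
{'time': 0.1, 'q': array([-1.28091389e+00,  2.64722940e-01,  1.60527021e+00,  7.18356484e-06,
        1.27370125e+00, -3.69192942e-02]), 'joint_vel': array([-0.00018164, -0.00061311, -0.00167541, -0.0011389 , -0.00097878,
        0.00166582]), 'joint_torque': array([ 1.61486942e-04, -5.16703320e+01, -3.68591738e+01, -5.95682650e-05,
        6.30898954e-03, -8.24882477e-05]), 'tool_pos': array([ 0.21646571, -0.63858081,  0.20583847]), 'tcp_rot': array([-3.09768834e+00, -5.10715083e-01,  4.05486577e-04]), 'wrist_force': array([-0.76252265,  0.01987569,  0.34071807]), 'torque': array([ 0.0245549 ,  0.02667191, -0.05094684]), 'grip_force': 0.0, 'width': 1.0001719154752216}
{'mtx': array([[334.86670678,   0.        , 255.63609841],
       [  0.        , 334.86670678, 186.63462028],
       [  0.        ,   0.        ,   1.        ]]), 'T_tool_cam': array([[ 2.90513179e-05,  9.63248495e-01,  2.68611867e-01,
         6.78466070e-02],
       [ 9.99999928e-01,  7.38010251e-05, -3.72805726e-04,
        -2.14431298e-04],
       [-3.78928386e-04,  2.68611859e-01, -9.63248424e-01,
        -1.67209228e-01],
       [ 0.00000000e+00,  0.00000000e+00,  0.00000000e+00,
         1.00000000e+00]])}
```

View pics/scene0.png

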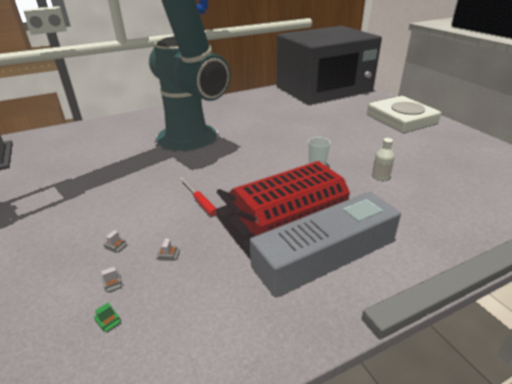

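View pics/top0.png

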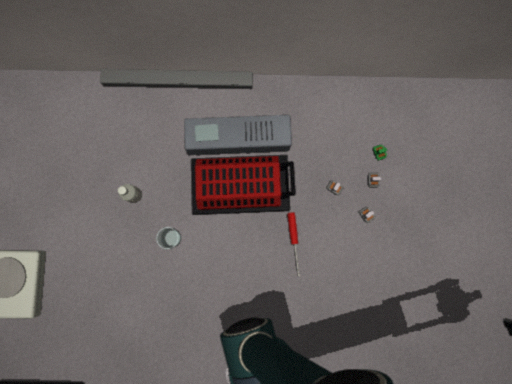

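Three grey cassettes: top pixels (335,187), (374,180), (368,214). The green one at (380,152) is the decoy. The handle is at (290,180), the driver at (295,240), the beaker at (169,238) and the bottle at (128,192).

```bash
python3 - <<'E'
from h import *
z=np.load('top0.npz');im,d,K,o,M=[z[k] for k in('im','d','K','o','M')]
P=cloud(d,K,o,M); print('bench z',np.median(P[250:330,60:200,2]))
hsv=cv2.cvtColor(im,cv2.COLOR_RGB2HSV)
H=P[...,2]
def rect(m,name):
    pts=P[m][:,:2].astype(np.float32); (c,s,a)=cv2.minAreaRect(pts*1000); print(name,len(pts),np.round(c,1),np.round(s,1),round(a,2),'z',np.round(np.percentile(P[m][:,2],[10,50,90]),4))
box=np.zeros(d.shape,bool); box[105:160,175:300]=1
m=box&(H>0.078)&(H<0.093)&(hsv[...,1]<90); m=cv2.erode(m.astype(np.uint8),np.ones((2,2)))>0; rect(m,'housing')
red=((hsv[...,0]<8)|(hsv[...,0]>172))&(hsv[...,1]>150)&(hsv[...,2]>70); b=np.zeros_like(box); b[145:215,185:285]=1
rect(red&b&(H>0.06),'guard')
b=np.zeros_like(box); b[155:205,280:300]=1
rect(b&(H>0.085)&(H<0.125)&(hsv[...,2]<70),'handle')
for n,(u,v) in dict(a=(335,187),b=(374,180),c=(368,214),green=(380,152)).items():
    b=np.zeros_like(box); b[v-14:v+15,u-14:u+15]=1
    mm=b&(H>0.007)&(H<.06); rect(mm,n); tab=b&(H>0.03)&(H<.06); rect(tab,n+'tab'); print(onplane(u,v,.03,K,o,M))
big=cv2.resize(im[135:235,270:400],None,fx=6,fy=6,interpolation=cv2.INTER_CUBIC); save('crop.png',big)
E
```

```text
bench z -0.00024383209673728423
housing 3148 [723.3  91.4] [ 96.6 325.5] 3.43 z [0.0819 0.085  0.088 ]
guard 2868 [521.8  84.3] [249.8 254.4] 3.74 z [0.0836 0.1004 0.1037]
handle 235 [579.2 -61. ] [103.8  40.4] 2.4 z [0.0918 0.1104 0.1144]
a 143 [ 567.9 -221.3] [46.3 35.8] 58.96 z [0.0087 0.0147 0.0381]
atab 36 [ 567.9 -220.9] [11.8 26.5] 57.91 z [0.0351 0.0376 0.0397]
[ 0.56574407 -0.21797654  0.03      ]
b 157 [ 590.9 -346.9] [50.8 70. ] 63.62 z [0.0091 0.0139 0.0368]
btab 35 [ 594.5 -346.5] [ 9.9 26.9] 1.97 z [0.0329 0.0367 0.0418]
[ 0.59043242 -0.34216609  0.03      ]
c 153 [ 475.7 -314.4] [46.7 59.2] 41.37 z [0.0089 0.0147 0.0369]
ctab 37 [ 482.6 -322.7] [11.6 26.6] 34.38 z [0.0341 0.0363 0.0409]
[ 0.48205194 -0.32101616  0.03      ]
green 141 [ 688.8 -371.6] [44.8 44.4] 24.75 z [0.01   0.0152 0.0382]
greentab 36 [ 686.9 -368. ] [11.6 25.5] 18.9 z [0.033  0.0376 0.041 ]
[ 0.68158296 -0.36334152  0.03      ]
```

View pics/crop.png

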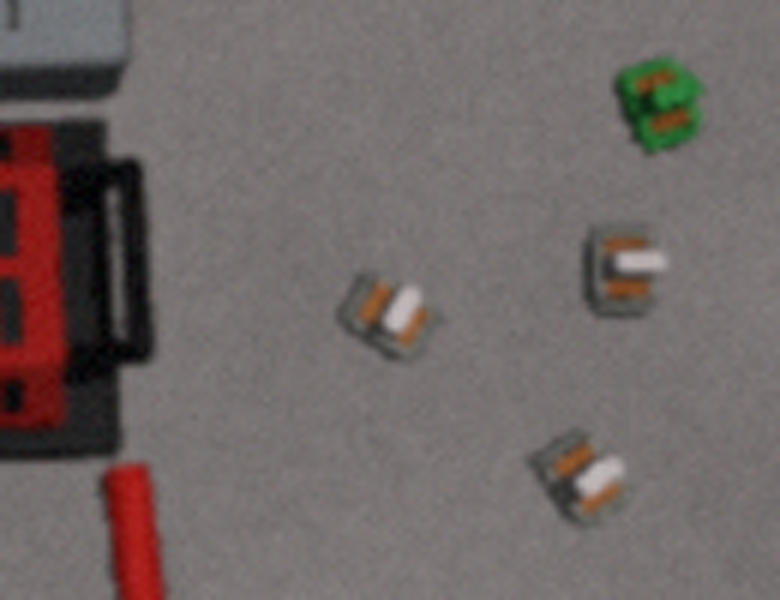

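All three grey cassettes have bare tabs; the green one stays. First I go above the handle.

```bash
cat >> h.py <<'E'
def go(p,ang=None,ref=None):
    """tool shift cm, twist deg to reach world p (m) with tool y at ang (deg, mod 180)"""
    s=bot.read_state(); Rm=R.from_rotvec(s['tcp_rot']).as_matrix()
    a=np.degrees(np.arctan2(Rm[1,1],Rm[0,1])); 
    t=None if ang is None else -((ang-a+90)%180-90)
    print('shift',np.round(totool(p),2),'twist',None if t is None else round(t,1),'alt',None if t is None else round(t-np.sign(t)*180,1),'q6',round(s['q'][5],2),'tilt',np.round(Rm[:,2],4),'time',s['time'])
E
python3 -c "
from h import *
go([.578,-.071,.23],93.4)"
```

```text
shift [ 52.46 -42.15  -2.32] twist 15.3 alt -164.7 q6 -0.04 tilt [-6.e-04  2.e-03 -1.e+00] time 0.1
```

Call:
{"fn": "step_arm", "kwargs": {"motion": [[8.5,3,-2.4,-0.5,1],[8.5,6,-4.8,-1,2],[8.5,9,-7.2,-1.5,3],[8.5,12,-9.6,-2,4],[8.5,15,-12,-2.3,5],[8.5,18,-14.5,-2.3,6],[8.5,21,-16.9,-2.3,7],[8.5,24.5,-19.7,-2.3,8],[8.5,28,-22.5,-2.3,9],[8.5,31.5,-25.3,-2.3,10],[8.5,35,-28.1,-2.3,11],[8.5,38.5,-31,-2.3,12],[8.5,42,-33.8,-2.3,13],[3,45,-36.2,-2.3,14],[3,48,-38.6,-2.3,15],[3,50.5,-40.6,-2.3,15.3],[3,52.5,-42.2,-2.3,15.3],[3,52.5,-42.2,-2.3,15.3],[3,52.5,-42.2,-2.3,15.3]], "force": 60}}

```text
time: 2.0
tool_pos: [0.578, -0.0707, 0.2294]
tcp_rot: [3.14, 0.096, -0.002]
wrist_force: [0.9, -0.5, -0.6]
width: 0.351
grip_force: 0.0
```

```bash
python3 - <<'E'
from h import *
im,d,K,o,M,c=cam('wrist'); save('w1.png',im); np.savez('w1.npz',im=im,d=d,K=K,o=o,M=M)
P=cloud(d,K,o,M); H=P[...,2]; hsv=cv2.cvtColor(im,cv2.COLOR_RGB2HSV)
m=(H>.08)&(H<.125)&(hsv[...,2]<70)&(P[...,1]<-.055)
print(m.sum()); pts=P[m]; print(cv2.minAreaRect((pts[:,:2]*1000).astype(np.float32)),np.percentile(pts,[5,50,95],axis=0))
go([.578,-.071,.089],93.4)
E
```

```text
2096
((578.9252319335938, -66.95198822021484), (102.38130950927734, 27.55213165283203), 2.784914255142212) [[ 0.53259717 -0.08015687  0.10043901]
 [ 0.58029292 -0.07193856  0.11262462]
 [ 0.6267089  -0.05811705  0.11479683]]
shift [ 0.04 -0.04 14.05] twist 0.0 alt -180.0 q6 1.35 tilt [-1.3e-03 -4.0e-04 -1.0e+00] time 2.05
```

View pics/w1.png

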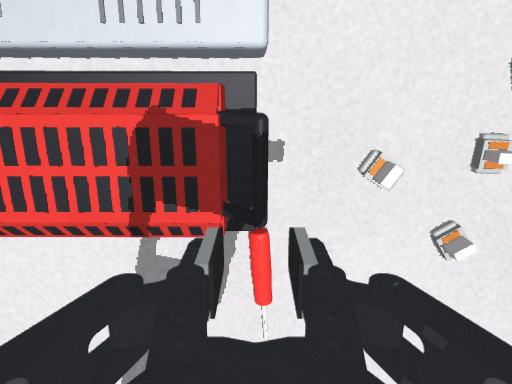

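The bar is at column ~262 (world about 0.579, -0.072), between the fingers. I descend and pinch.

Call:
{"fn": "step_arm", "kwargs": {"motion": [[3,0,0.1,3,0],[3,0,0.1,6,0],[3,0,0.1,9,0],[3,0,0.1,11,0],[3,0,0.1,12.5,0],[3,0,0.1,13.5,0],[3,0,0.1,14,0],[3,0,0.1,14,0],[0.5,0,0.1,14,0],[0.5,0,0.1,14,0],[0.5,0,0.1,14,0],[0.5,0,0.1,14,0],[0.5,0,0.1,14,0]], "force": 60}}

```text
time: 3.35
tool_pos: [0.5786, -0.0721, 0.0904]
tcp_rot: [3.14, 0.094, 0.001]
wrist_force: [0.3, -1.0, -0.1]
width: 0.062
grip_force: 0.0
```

```bash
python3 - <<'E'
from h import *
s=bot.read_state(); print(s)
a0=np.arctan2(75,288); r=29.76
for t in np.append(np.arange(0,1.5,.07),[1.52,1.55,1.57]):
    print(round(t,2), 'dy',round(-r*(np.cos(a0)-np.cos(a0+t)),2),'dz',round(-r*(np.sin(a0+t)-np.sin(a0)),2))
E
```

```text
{'time': 3.35, 'q': array([-1.66591646e-01,  1.91427370e-01,  1.91909514e+00, -2.57173246e-06,
        1.03059209e+00,  1.34436456e+00]), 'joint_vel': array([ 0.00021601,  0.00232685,  0.00265363, -0.00094266, -0.00136488,
        0.00010294]), 'joint_torque': array([-2.74367085e-03, -4.37868619e+01, -3.30355847e+01, -1.69599366e-04,
       -5.29610421e-03, -7.24978554e-05]), 'tool_pos': array([ 0.57864932, -0.07205119,  0.09037588]), 'tcp_rot': array([3.14009096e+00, 9.39818364e-02, 7.35775754e-04]), 'wrist_force': array([ 0.26939057, -1.02016187, -0.12450754]), 'torque': array([ 0.04748993,  0.02525622, -0.01287252]), 'grip_force': 0.0, 'width': 0.06162929568170288}
0.0 dy -0.0 dz -0.0
0.07 dy -0.6 dz -2.0
0.14 dy -1.33 dz -3.95
0.21 dy -2.2 dz -5.84
0.28 dy -3.19 dz -7.67
0.35 dy -4.32 dz -9.42
0.42 dy -5.56 dz -11.09
0.49 dy -6.92 dz -12.67
0.56 dy -8.38 dz -14.15
0.63 dy -9.95 dz -15.53
0.7 dy -11.6 dz -16.79
0.77 dy -13.34 dz -17.93
0.84 dy -15.16 dz -18.95
0.91 dy -17.05 dz -19.84
0.98 dy -18.99 dz -20.6
1.05 dy -20.98 dz -21.21
1.12 dy -23.0 dz -21.69
1.19 dy -25.06 dz -22.02
1.26 dy -27.13 dz -22.21
1.33 dy -29.21 dz -22.26
1.4 dy -31.3 dz -22.16
1.47 dy -33.36 dz -21.91
1.52 dy -34.83 dz -21.64
1.55 dy -35.7 dz -21.45
1.57 dy -36.28 dz -21.31
```

Opening of 5 mm means the bar isn't between the pads; I look.

```bash
python3 - <<'E'
from h import *
im,d,K,o,M,c=cam('wrist'); save('w2.png',im)
P=cloud(d,K,o,M)
im2,d2,K2,o2,M2,c=cam('scene'); save('s2.png',cv2.resize(im2[120:300,150:420],None,fx=2.9,fy=2.9))
E
```

```text
(no output)
```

View pics/w2.png

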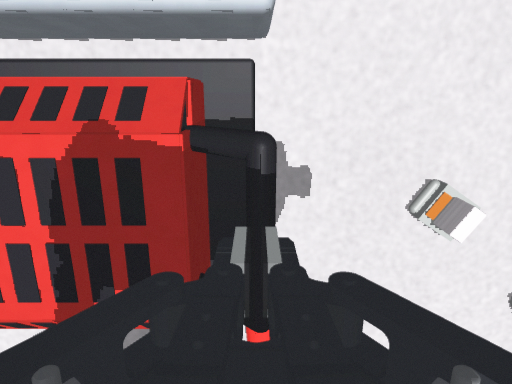

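View pics/s2.png

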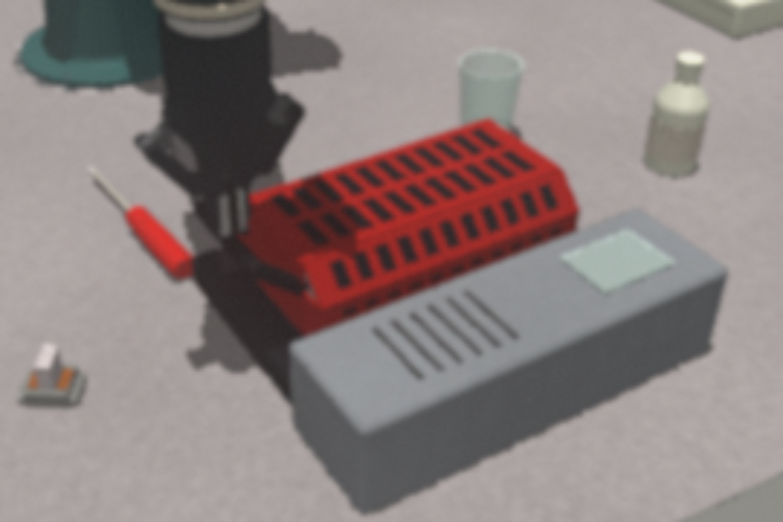

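```bash
python3 - <<'E'
from h import *
s=bot.read_state(); print(s['width'],s['grip_force'],s['time'],s['wrist_force'])
im,d,K,o,M,c=cam('wrist'); P=cloud(d,K,o,M)
for v in (180,215,240,260,290,310):
    print(v,[tuple(np.round(P[v,u]*1000).astype(int).tolist()) for u in (225,237,241,250,258,266,273,278,290)])
E
```

```text
0.05929091810002011 0.0 3.45 [-0.39993591 -0.48072519  0.16890031]
180 [(586, -50, 30), (587, -58, 31), (587, -61, 30), (609, -68, 112), (610, -71, 114), (609, -75, 113), (609, -78, 111), (581, -90, 0), (582, -99, 0)]
215 [(561, -51, 30), (561, -60, 30), (561, -62, 31), (592, -68, 112), (593, -72, 115), (593, -76, 114), (592, -79, 111), (552, -92, 1), (553, -102, 1)]
240 [(585, -58, 125), (589, -64, 133), (589, -65, 133), (582, -69, 117), (581, -73, 115), (589, -75, 133), (589, -78, 133), (590, -80, 133), (586, -86, 125)]
260 [(584, -60, 141), (590, -65, 152), (588, -66, 149), (573, -70, 119), (570, -74, 114), (590, -75, 150), (590, -77, 150), (590, -79, 151), (586, -85, 142)]
290 [(590, -62, 171), (589, -66, 169), (584, -67, 162), (553, -71, 112), (554, -75, 114), (579, -76, 152), (591, -76, 170), (591, -78, 170), (591, -81, 170)]
310 [(595, -63, 187), (587, -66, 176), (577, -67, 162), (542, -71, 112), (543, -75, 115), (571, -76, 153), (580, -77, 164), (594, -77, 185), (596, -79, 187)]
```

```bash
python3 - <<'E'
from h import *
im,d,K,o,M,c=cam('scene'); P=cloud(d,K,o,M)
print(bot.read_state()['tool_pos'])
for v in range(184,208,2): print(v,[tuple(np.round(P[v,u]*1000).astype(int).tolist()) for u in (223,226,229,232,235,238)], im[v,226:238:4].tolist())
s=bot.read_state();T=M.T@(s['tool_pos']-o); uv=K@np.array([T[0],-T[1],-T[2]]); print('tcp px',uv[:2]/uv[2])
E
```

```text
[ 0.5784582  -0.07203091  0.09009199]
184 [(592, -87, 164), (592, -80, 163), (578, -68, 151), (590, -66, 157), (590, -59, 155), (374, 37, 0)] [[48, 43, 44], [49, 44, 44], [50, 46, 46]]
186 [(591, -87, 159), (592, -81, 158), (581, -70, 148), (589, -66, 151), (585, -58, 147), (522, -24, 99)] [[54, 49, 49], [50, 44, 45], [69, 65, 65]]
188 [(587, -86, 151), (590, -80, 151), (581, -70, 143), (588, -66, 146), (586, -58, 142), (531, -29, 100)] [[86, 82, 80], [45, 42, 41], [73, 71, 70]]
190 [(588, -86, 147), (589, -80, 146), (578, -69, 136), (587, -66, 140), (585, -58, 136), (540, -32, 101)] [[92, 90, 88], [48, 43, 43], [74, 71, 71]]
192 [(586, -86, 140), (589, -80, 140), (578, -70, 130), (589, -67, 136), (585, -58, 131), (548, -36, 101)] [[90, 87, 84], [49, 42, 41], [76, 74, 72]]
194 [(585, -86, 135), (588, -80, 135), (578, -70, 125), (588, -67, 130), (584, -58, 125), (555, -39, 101)] [[89, 86, 84], [48, 44, 44], [80, 76, 76]]
196 [(588, -87, 131), (588, -81, 129), (589, -74, 128), (591, -68, 127), (538, -40, 85), (556, -40, 96)] [[86, 84, 82], [50, 44, 43], [86, 77, 76]]
198 [(586, -87, 125), (587, -81, 124), (590, -75, 124), (589, -68, 121), (537, -40, 79), (553, -39, 88)] [[85, 80, 79], [51, 46, 46], [74, 68, 67]]
200 [(569, -81, 107), (587, -81, 118), (591, -76, 119), (536, -47, 74), (539, -41, 74), (552, -39, 82)] [[84, 81, 79], [52, 45, 45], [62, 43, 42]]
202 [(433, -34, -2), (584, -80, 111), (590, -75, 113), (593, -70, 113), (538, -41, 68), (553, -40, 77)] [[56, 50, 50], [46, 39, 40], [85, 39, 38]]
204 [(442, -38, -2), (585, -81, 106), (595, -78, 112), (601, -73, 114), (538, -41, 62), (552, -39, 70)] [[65, 59, 58], [47, 39, 39], [63, 36, 37]]
206 [(492, -56, 31), (495, -49, 30), (600, -80, 110), (605, -75, 112), (609, -70, 113), (552, -39, 64)] [[58, 51, 52], [46, 39, 39], [46, 37, 38]]
tcp px [229.04371568 207.21382141]
```

The views suggest the fingertips are only at about bar-top height. I open, go 2 cm lower (there's room) and pinch again.

Call:
{"fn": "step_arm", "kwargs": {"motion": [[3,0,0,0,0],[3,0,0,0,0],[3,0,0,0,0],[3,0,0.1,0.7,0],[3,0,0.1,1.4,0],[3,0,0.1,2,0],[3,0,0.1,2,0],[0,0,0.1,2,0],[0,0,0.1,2,0],[0,0,0.1,2,0],[0,0,0.1,2,0],[0,0,0.1,2,0],[0,0,0.1,2,0]], "force": 60}}

```text
time: 4.85
tool_pos: [0.5783, -0.0742, 0.0701]
tcp_rot: [3.138, 0.094, -0.001]
wrist_force: [-0.8, -5.0, -1.9]
width: 0.141
grip_force: 58.4
```

Gripping only just, near the tips; I go 1.5 cm deeper and regrip.

Call:
{"fn": "step_arm", "kwargs": {"motion": [[3,0,0,0,0],[3,0,0,0,0],[3,0,0,0,0],[3,0,0,0.5,0],[3,0,0,1,0],[3,0,0,1.5,0],[3,0,0,1.5,0],[0,0,0,1.5,0],[0,0,0,1.5,0],[0,0,0,1.5,0],[0,0,0,1.5,0],[0,0,0,1.5,0],[0,0,0,1.5,0]], "force": 60}}

```text
time: 6.15
tool_pos: [0.5784, -0.0743, 0.0551]
tcp_rot: [3.138, 0.094, -0.001]
wrist_force: [-1.2, -5.1, -1.4]
width: 0.148
grip_force: 58.3
```

```bash
python3 - <<'E'
from h import *
im,d,K,o,M,c=cam('wrist'); save('w3.png',im[100:384,120:400]); P=cloud(d,K,o,M); print(bot.read_state()['tool_pos'])
for v in (200,215,225,235,245,260): print(v,[tuple(np.round(P[v,u]*1000).astype(int).tolist()) for u in (225,232,238,243,250,258,266,273,278,285)])
E
```

```text
[ 0.57836072 -0.07428273  0.05506143]
200 [(583, -56, 30), (583, -60, 30), (610, -66, 111), (611, -68, 114), (611, -70, 114), (611, -73, 114), (611, -76, 113), (611, -78, 111), (576, -90, 1), (576, -95, -1)]
215 [(573, -56, 30), (574, -60, 30), (604, -66, 111), (605, -68, 114), (605, -71, 113), (607, -73, 116), (606, -76, 113), (606, -79, 112), (564, -91, 0), (565, -96, 0)]
225 [(567, -56, 30), (568, -60, 31), (601, -66, 111), (602, -68, 113), (602, -71, 115), (602, -73, 114), (602, -76, 113), (601, -79, 111), (557, -92, 1), (558, -96, 1)]
235 [(588, -61, 93), (588, -64, 93), (597, -67, 111), (598, -68, 113), (646, -70, 222), (599, -74, 114), (599, -77, 114), (597, -79, 111), (590, -83, 93), (590, -86, 93)]
245 [(589, -62, 103), (588, -64, 102), (592, -67, 110), (594, -69, 114), (595, -71, 115), (595, -74, 114), (594, -77, 113), (593, -80, 111), (590, -82, 103), (590, -85, 103)]
260 [(588, -63, 114), (589, -65, 115), (588, -67, 114), (588, -69, 114), (589, -71, 114), (589, -74, 115), (588, -77, 113), (590, -80, 115), (590, -81, 115), (590, -84, 115)]
```

View pics/w3.png

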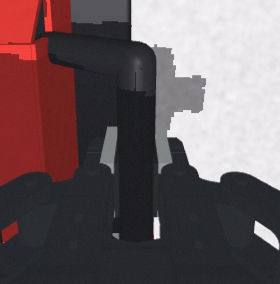

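Solid grip now: tips (row ~235 in the full frame) are at z≈0.09, so real fingertips sit about 35 mm behind the reported TCP; I'll allow for that. I lift along the arc.

Call:
{"fn": "step_arm", "kwargs": {"motion": [[0,0,-0.3,-1,0],[0,0,-0.6,-2,0],[0,0,-0.95,-3,0],[0,0,-1.33,-3.95,0],[0,0,-2.2,-5.84,0],[0,0,-3.19,-7.67,0],[0,0,-4.32,-9.42,0],[0,0,-5.56,-11.09,0],[0,0,-6.92,-12.67,0],[0,0,-8.38,-14.15,0],[0,0,-9.95,-15.53,0],[0,0,-11.6,-16.79,0],[0,0,-13.34,-17.93,0],[0,0,-15.16,-18.95,0],[0,0,-15.16,-18.95,0]]}}

```text
time: 7.7
tool_pos: [0.5695, 0.0776, 0.2499]
tcp_rot: [3.137, 0.096, 0.004]
wrist_force: [-6.9, -9.5, 14.3]
width: 0.144
grip_force: 60.1
```

Call:
{"fn": "step_arm", "kwargs": {"motion": [[0,0,-1,-0.8,0],[0,0,-2.13,-1.4,0],[0,0,-4.07,-2.2,0],[0,0,-6.05,-2.85,0],[0,0,-8.08,-3.3,0],[0,0,-10.13,-3.65,0],[0,0,-12.2,-3.8,0],[0,0,-14.27,-3.85,0],[0,0,-16.35,-3.75,0],[0,0,-16.35,-3.75,0]]}}

```text
time: 8.7
tool_pos: [0.5595, 0.2446, 0.2838]
tcp_rot: [-3.138, -0.098, -0.003]
wrist_force: [-1.0, -1.2, 6.1]
width: 0.138
grip_force: 60.7
```

Call:
{"fn": "step_arm", "kwargs": {"motion": [[0,0,-0.8,0.1,0],[0,0,-1.6,0.2,0],[0,0,-2.3,0.3,0],[0,0,-2.9,0.45,0],[0,0,-3.3,0.5,0],[0,0,-3.6,0.6,0],[0,0,-3.6,0.6,0]]}}

```text
time: 9.4
tool_pos: [0.5575, 0.279, 0.277]
tcp_rot: [-3.138, -0.095, -0.001]
wrist_force: [-1.1, 2.0, 5.3]
width: 0.139
grip_force: 63.3
```

Call:
{"fn": "step_arm", "kwargs": {"motion": [[0,0,-0.3,0.1,0],[0,0,-0.6,0.2,0],[0,0,-0.9,0.3,0],[0,0,-0.9,0.3,0]]}}

```text
time: 9.8
tool_pos: [0.5574, 0.2819, 0.2762]
tcp_rot: [3.132, 0.092, 0.002]
wrist_force: [-4.4, -15.5, 15.3]
width: 0.139
grip_force: 64.3
```

On the stop. Release, rise, move over the bays to look.

Call:
{"fn": "step_arm", "kwargs": {"motion": [[2.5,0,-0.7,0.3,0],[3,0,-0.6,0.3,0],[3,0,-0.6,0.3,0],[3,0,-0.6,-1.5,0],[3,0,-0.6,-4,0],[3,0,-0.6,-8,0],[3,0,1,-11,0],[3,0,5,-12,0],[3,0,9,-12,0],[3,0,13,-12,0],[3,0,17,-12,0],[3,0,21,-12,0],[3,0,25,-12,0],[3,0,28,-12,0],[3,0,28,-12,0]]}}

```text
time: 11.3
tool_pos: [0.5738, 0.0037, 0.3921]
tcp_rot: [3.14, 0.087, -0.002]
wrist_force: [0.8, 1.0, 0.2]
width: 0.35
grip_force: 0.0
```

```bash
python3 - <<'E'
from h import *
im,d,K,o,M,c=cam('wrist'); save('w4.png',im); np.savez('w4.npz',im=im,d=d,K=K,o=o,M=M); print(bot.read_state()['tool_pos'])
im,d,K,o,M,c=cam('top'); np.savez('top1.npz',im=im,d=d,K=K,o=o,M=M)
E
```

```text
[0.57376046 0.00562644 0.39213268]
```

View pics/w4.png

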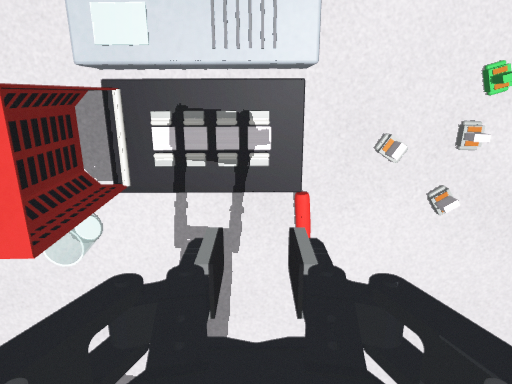

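Guard is up; four empty bays at row ~137, columns ~160/195/227/260 (bay0 on the right). I measure bays and cassettes.

```bash
python3 - <<'E'
from h import *
z=np.load('w4.npz');im,d,K,o,M=[z[k] for k in('im','d','K','o','M')]
P=cloud(d,K,o,M);H=P[...,2];hsv=cv2.cvtColor(im,cv2.COLOR_RGB2HSV);g=im.max(-1)
box=np.zeros(d.shape,np.uint8);box[72:200,130:320]=1
def mr(p): return cv2.minAreaRect((p*1000).astype(np.float32))
m=(box>0)&(H>.02)&(H<.05); print('plinth visible',mr(P[m][:,:2]))
# noses: bright, z>.036
b=np.zeros_like(box);b[100:175,148:275]=1
n=(b>0)&(g>110)
for rows,name in(((100,126),'+x nose'),((150,175),'-x nose')):
    mm=n.copy();mm[:rows[0]]=0;mm[rows[1]:]=0
    k,l,st,ce=cv2.connectedComponentsWithStats(mm.astype(np.uint8))
    for i in range(1,k):
        if st[i,4]>40: q=P[l==i]; print(name,np.round(ce[i]),st[i,4],'planar c',np.round(onplane(*ce[i],.044,K,o,M)*1000,1),'zmed',np.round(np.median(q[:,2]),4))
mm=n.copy();mm[:127]=0;mm[149:]=0
v,u=np.nonzero(mm);q=np.array([onplane(a,c,.03,K,o,M) for a,c in zip(u,v)])[:,:2];print('patch strip',mr(q))
for nm,(u,v) in dict(a=(391,148),b=(474,135),c=(443,200)).items():
    b=np.zeros_like(box);b[v-22:v+23,max(0,u-25):u+26]=1
    t=(b>0)&(H>.034)&(H<.042); print(nm,'tab',t.sum(),mr(P[t][:,:2]), 'med',np.round(P[t].mean(0)*1000,1))
    bd=(b>0)&(H>.01)&(H<.018); print('   body',mr(P[bd][:,:2]))
E
```

```text
plinth visible ((563.34765625, 62.403663635253906), (193.93951416015625, 295.5199890136719), 3.1222400665283203)
+x nose [160. 118.] 298 planar c [597.5 149.3  44. ] zmed 0.0417
+x nose [193. 118.] 265 planar c [600.7  99.4  44. ] zmed 0.042
+x nose [226. 117.] 269 planar c [603.5  49.8  44. ] zmed 0.0418
+x nose [259. 117.] 282 planar c [ 6.063e+02 -3.000e-01  4.400e+01] zmed 0.042
-x nose [163. 159.] 257 planar c [534.4 145.8  44. ] zmed 0.0418
-x nose [195. 159.] 257 planar c [536.5  95.6  44. ] zmed 0.0418
-x nose [227. 159.] 258 planar c [539.3  46.4  44. ] zmed 0.0419
-x nose [259. 159.] 251 planar c [542.9  -3.7  44. ] zmed 0.0419
patch strip ((570.117919921875, 73.31092071533203), (33.0217170715332, 188.33087158203125), 3.165332555770874)
a tab 144 ((566.8270263671875, -221.32826232910156), (12.58129596710205, 26.075334548950195), 57.09810256958008) med [ 567.  -220.9   38. ]
   body ((567.1339721679688, -220.99252319335938), (43.19398880004883, 34.05027770996094), 59.580238342285156)
b tab 146 ((594.4351806640625, -346.61065673828125), (11.332845687866211, 27.209226608276367), 3.6039881706237793) med [ 594.5 -345.8   38.2]
   body ((594.0536499023438, -347.1573181152344), (43.81778335571289, 36.37397766113281), 3.2820658683776855)
c tab 131 ((481.3326110839844, -323.2351989746094), (12.521629333496094, 25.6097469329834), 34.294593811035156) med [ 481.3 -322.5   38.1]
   body ((483.07672119140625, -321.9972839355469), (40.6358757019043, 34.410335540771484), 36.648834228515625)
```

```bash
python3 - <<'E'
from h import *
go([.567,-.221,.08],58.5); go([.594,-.3465,.08],3.4); go([.482,-.3227,.08],35.5); go([.5746,-.002,.08],3.3)
print(bot.read_state()['q'])
E
```

```text
shift [-1.97 22.75 31.19] twist 34.8 alt -145.2 q6 1.48 tilt [-9.0e-04  1.5e-03 -1.0e+00] time 11.4
shift [-0.   35.44 31.17] twist 89.9 alt -90.1 q6 1.48 tilt [-9.0e-04  1.5e-03 -1.0e+00] time 11.4
shift [-11.05  32.41  31.19] twist 57.8 alt -122.2 q6 1.48 tilt [-9.0e-04  1.5e-03 -1.0e+00] time 11.4
shift [ 0.06  0.93 31.22] twist -90.0 alt 90.0 q6 1.48 tilt [-9.0e-04  1.5e-03 -1.0e+00] time 11.4
[-3.24498022e-02  1.44065429e-02  1.55319331e+00  1.43162142e-03
  1.57496870e+00  1.48022450e+00]
```

Call:
{"fn": "step_arm", "kwargs": {"motion": [[4,0,1.5,1,-8.5],[4,0,3,2,-17],[4,-0.2,5,4,-25.5],[4,-0.5,7,6,-34],[4,-0.7,9,8,-42.5],[4,-0.9,11,10,-51],[4,-1,13,12,-59.5],[4,-1.2,15,14,-68],[4,-1.4,17,16,-76.5],[4,-1.6,19,18,-85],[4,-1.8,21,20,-93.5],[4,-2,22.7,22,-102],[4,-2,22.7,24,-110.5],[4,-2,22.7,26,-119],[4,-2,22.7,28,-127.5],[4,-2,22.7,30,-136],[4,-2,22.7,31,-144],[4,-2,22.7,31.2,-145.2],[4,-2,22.7,31.2,-145.2]]}}

```text
time: 13.3
tool_pos: [0.5676, -0.2195, 0.0806]
tcp_rot: [-0.851, -3.023, -0.001]
wrist_force: [0.7, -0.1, -0.3]
width: 0.467
grip_force: 0.0
```

```bash
python3 - <<'E'
from h import *
im,d,K,o,M,c=cam('wrist'); save('w5.png',im)
P=cloud(d,K,o,M);H=P[...,2]
t=(H>.034)&(H<.042);k,l,st,ce=cv2.connectedComponentsWithStats(t.astype(np.uint8))
for i in range(1,k):
    if st[i,4]>100: print(np.round(ce[i]),cv2.minAreaRect((P[l==i][:,:2]*1000).astype(np.float32)))
go([.567,-.221,-.016],58.5)
E
```

```text
[ 48. 171.] ((480.6025695800781, -323.5174865722656), (13.046452522277832, 26.60756492614746), 36.37773132324219)
[251. 200.] ((565.9021606445312, -222.06080627441406), (11.833444595336914, 26.326692581176758), 58.68198013305664)
shift [ 0.05 -0.14  9.74] twist 0.0 alt -180.0 q6 -1.43 tilt [ 6.e-04  2.e-04 -1.e+00] time 13.35
```

View pics/w5.png

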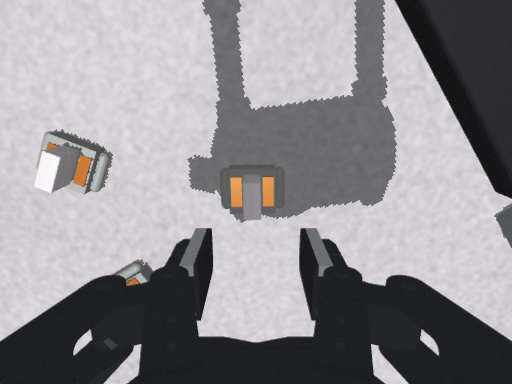

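Tab at (251,200), centred between the fingers to within 3 mm. I descend and grip.

Call:
{"fn": "step_arm", "kwargs": {"motion": [[4,0,-0.25,3,0],[4,0,-0.25,6,0],[4,0,-0.25,8,0],[4,0,-0.25,9,0],[4,0,-0.25,9.5,0],[4,0,-0.25,9.5,0],[0,0,-0.25,9.5,0],[0,0,-0.25,9.5,0],[0,0,-0.25,9.5,0],[0,0,-0.25,9.5,0],[0,0,-0.25,9.5,0],[0,0,-0.25,9.5,0]], "force": 60}}

```text
time: 14.55
tool_pos: [0.5674, -0.2236, -0.0123]
tcp_rot: [0.849, 3.022, -0.0]
wrist_force: [-0.2, -0.1, 6.9]
width: 0.353
grip_force: 60.4
```

```bash
python3 - <<'E'
from h import *
print(bot.read_state()['width'])
im,d,K,o,M,c=cam('wrist'); save('w6.png',im)
P=cloud(d,K,o,M)
for v in range(205,300,10): print(v,[tuple(np.round(P[v,u]*1000).astype(int).tolist()) for u in (200,212,225,240,256,272,287,300,312)])
E
```

```text
0.3534425152289346
205 [(540, -239, 0), (542, -232, 5), (544, -226, 8), (548, -220, 7), (551, -214, 9), (556, -208, 7), (559, -202, 8), (565, -197, 1), (568, -192, 2)]
215 [(544, -241, 1), (545, -234, 9), (546, -227, 15), (550, -221, 14), (554, -215, 14), (558, -209, 14), (561, -203, 14), (566, -199, 9), (573, -194, 1)]
225 [(548, -244, 1), (549, -236, 10), (551, -230, 14), (554, -224, 14), (555, -216, 23), (562, -211, 15), (565, -206, 16), (570, -201, 9), (577, -197, 1)]
235 [(553, -247, 1), (548, -233, 26), (555, -232, 14), (559, -227, 13), (555, -216, 33), (566, -214, 15), (569, -208, 16), (567, -202, 26), (582, -200, 0)]
245 [(549, -239, 27), (549, -232, 36), (558, -234, 16), (554, -222, 37), (557, -217, 38), (570, -216, 15), (573, -210, 16), (567, -203, 35), (574, -200, 26)]
255 [(547, -236, 43), (549, -231, 44), (563, -237, 16), (557, -224, 39), (560, -219, 38), (574, -219, 16), (577, -213, 16), (566, -204, 43), (568, -200, 44)]
265 [(548, -234, 50), (550, -231, 50), (567, -240, 15), (571, -234, 14), (564, -222, 37), (578, -221, 16), (582, -216, 15), (566, -205, 50), (569, -201, 49)]
275 [(548, -233, 59), (554, -233, 49), (572, -243, 15), (575, -237, 15), (568, -224, 38), (584, -224, 14), (587, -218, 15), (570, -207, 50), (566, -202, 60)]
285 [(548, -231, 65), (557, -235, 50), (583, -252, 0), (587, -245, 1), (571, -226, 39), (596, -231, 0), (600, -224, 1), (573, -209, 51), (565, -202, 65)]
295 [(545, -227, 77), (561, -238, 49), (588, -255, 1), (592, -249, 0), (575, -228, 38), (601, -234, 0), (606, -227, 0), (577, -211, 50), (561, -202, 77)]
```

View pics/w6.png

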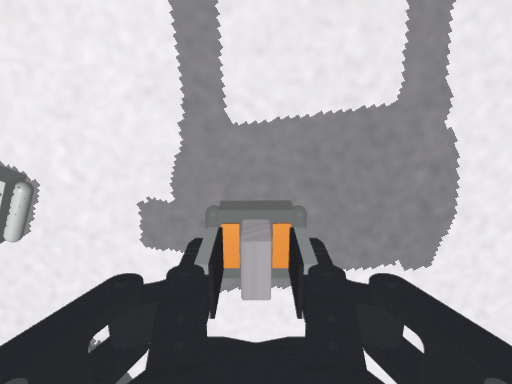

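The pads closed on the block's 34 mm sides, so the real tip offset is about 25 mm. I open, rise 1 cm, and close on the tab.

Call:
{"fn": "step_arm", "kwargs": {"motion": [[4,0,0,0,0],[4,0,0,0,0],[4,0,0,0,0],[4,0,0,-0.5,0],[4,0,0.1,-1,0],[4,0,0.1,-1,0],[0,0,0.1,-1,0],[0,0,0.1,-1,0],[0,0,0.1,-1,0],[0,0,0.1,-1,0],[0,0,0.1,-1,0],[0,0,0.1,-1,0],[0,0,0.1,-1,0]], "force": 60}}

```text
time: 15.9
tool_pos: [0.5667, -0.2222, -0.0038]
tcp_rot: [0.85, 3.024, -0.0]
wrist_force: [-0.8, 0.6, 1.6]
width: 0.12
grip_force: 59.9
```

```bash
python3 -c "
from h import *
go([.5746,-.002,.075],3.3)"
```

```text
shift [10.79 19.22 -7.88] twist 55.3 alt -124.7 q6 -1.44 tilt [ 2.e-04 -1.e-04 -1.e+00] time 15.9
```

Call:
{"fn": "step_arm", "kwargs": {"motion": [[0,0,0,-1,0],[0,0,0,-3,0],[0,0,0,-5,0],[0,0,0,-7,0],[0,1,1.8,-7.9,8],[0,2.5,4.5,-7.9,16],[0,4,7.2,-7.9,24],[0,5.5,9.8,-7.9,32],[0,7,12.5,-7.9,40],[0,8.5,15.2,-7.9,48],[0,9.8,17.4,-7.9,54],[0,10.8,19.2,-7.9,55.3],[0,10.8,19.2,-7.9,55.3],[0,10.8,19.2,-7.9,55.3]]}}

```text
time: 17.3
tool_pos: [0.5742, -0.0018, 0.0753]
tcp_rot: [2.154, 2.287, -0.001]
wrist_force: [-0.1, -0.6, 0.2]
width: 0.126
grip_force: 59.5
```

```bash
python3 - <<'E'
from h import *
s=bot.read_state();print(s['tool_pos'],s['width'],s['wrist_force'])
im,d,K,o,M,c=cam('wrist'); save('w7.png',im); np.savez('w7.npz',im=im,d=d,K=K,o=o,M=M)
P=cloud(d,K,o,M);H=P[...,2]
for a,b,n in((.062,.095,'cass body'),(.034,.046,'noses')):
    m=((H>a)&(H<b)&(im.max(-1)>60)).astype(np.uint8);k,l,st,ce=cv2.connectedComponentsWithStats(m)
    for i in range(1,k):
        if st[i,4]>80:
            q=P[l==i]; print(n,np.round(ce[i]),st[i,4],cv2.minAreaRect((q[:,:2]*1000).astype(np.float32)),'z',np.round(np.median(q[:,2])*1000,1))
E
```

```text
[ 0.57415097 -0.00180226  0.07525291] 0.12566581508398303 [-0.13784426 -0.56775821  0.1740156 ]
cass body [479. 186.] 21025 ((681.8246459960938, 21.391647338867188), (36.44613265991211, 187.51329040527344), 14.310965538024902) z 84.1
cass body [255. 215.] 2689 ((573.4091796875, 2.927490234375), (48.236995697021484, 26.168691635131836), 5.165707111358643) z 90.6
noses [198.  32.] 2243 ((536.1419677734375, 96.32381439208984), (21.31062889099121, 31.641603469848633), 4.346513748168945) z 41.8
noses [314.  32.] 2238 ((600.0482177734375, 100.14556121826172), (21.194156646728516, 31.205333709716797), 3.7174904346466064) z 41.8
noses [430. 142.] 3040 ((677.4864501953125, 29.35358428955078), (2.245866537094116, 186.33132934570312), 3.455411911010742) z 40.3
noses [202. 123.] 1800 ((539.119873046875, 46.68027877807617), (21.12457847595215, 31.03406524658203), 3.4216232299804688) z 41.8
noses [310. 123.] 1795 ((602.9603881835938, 50.50165939331055), (21.173118591308594, 30.894134521484375), 2.7715086936950684) z 41.8
noses [202. 199.] 1183 ((541.7490234375, -2.7111339569091797), (20.999238967895508, 30.931610107421875), 2.5527000427246094) z 41.6
noses [309. 199.] 1211 ((605.7720336914062, 1.373042106628418), (21.30677032470703, 30.765731811523438), 1.7459865808486938) z 41.5
```

View pics/w7.png

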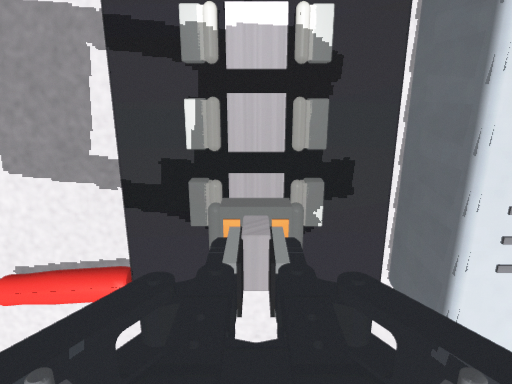

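Cassette sits within ~0.5 mm of bay0's middle and square to it. I press down in small steps.

Call:
{"fn": "step_arm", "kwargs": {"motion": [[0,0,0,1.5,0],[0,0,0,2.8,0],[0,0,0,3.5,0],[0,0,0,3.7,0],[0,0,0,3.8,0],[0,0,0,3.9,0],[0,0,0,4,0],[0,0,0,4.1,0],[0,0,0,4.1,0]], "force": 80}}

```text
time: 18.25
tool_pos: [0.5753, -0.0025, 0.0359]
tcp_rot: [2.155, 2.284, 0.001]
wrist_force: [-2.8, -1.0, 10.5]
width: 0.113
grip_force: 85.2
```

Call:
{"fn": "step_arm", "kwargs": {"motion": [[0,0,0,0.1,0],[0,0,0,0.2,0],[0,0,0,0.3,0],[0,0,0,0.4,0],[0,0,0,0.5,0],[0,0,0,0.5,0]]}}

```text
time: 18.85
tool_pos: [0.5743, -0.0023, 0.0289]
tcp_rot: [2.156, 2.285, -0.0]
wrist_force: [0.8, -0.8, -1.5]
width: 0.12
grip_force: 83.7
```

Call:
{"fn": "step_arm", "kwargs": {"motion": [[0,0,0,0.1,0],[0,0,0,0.15,0],[0,0,0,0.15,0]]}}

```text
time: 19.15
tool_pos: [0.5737, -0.002, 0.0264]
tcp_rot: [-2.156, -2.284, 0.001]
wrist_force: [2.0, -0.5, -6.4]
width: 0.114
grip_force: 82.8
```

Home (clip pulls down with 6 N). Release, rise, go over cassette b.

Call:
{"fn": "step_arm", "kwargs": {"motion": [[3,0,0,0,0],[3,0,0,0,0],[3,0,0,0,0],[3,0,0,0,0],[3,0,0,-2,0],[3,0,0,-5,0],[4,-2,0,-7,0],[4,-6,0,-8,0],[4,-10,0,-8,0],[4,-14,0,-8,0],[4,-18,0,-8,0],[4,-22,0,-8,0],[4,-26,0,-8,0],[4,-30,0,-8,0],[4,-33,0,-7,0],[4,-34.5,0.1,-5.5,0],[4,-34.5,0.1,-5.2,0],[4,-34.5,0.1,-5.2,0]], "force": 60}}

```text
time: 20.95
tool_pos: [0.594, -0.3447, 0.0775]
tcp_rot: [-2.153, -2.282, 0.0]
wrist_force: [-0.7, 0.4, -0.4]
width: 0.468
grip_force: 0.0
```

```bash
cat >> h.py <<'E'
def tabs(P,zlo=.034,zhi=.042,minn=100):
    H=P[...,2];t=((H>zlo)&(H<zhi)).astype(np.uint8);k,l,st,ce=cv2.connectedComponentsWithStats(t)
    for i in range(1,k):
        if st[i,4]>minn: print('tab',np.round(ce[i]),st[i,4],cv2.minAreaRect((P[l==i][:,:2]*1000).astype(np.float32)))
E
python3 - <<'E'
from h import *
im,d,K,o,M,c=cam('wrist'); save('w8.png',im)
tabs(cloud(d,K,o,M))
s=bot.read_state();print(s['tool_pos'],s['width']); go([.5944,-.3468,-.0045],3.4)
im,d,K,o,M,c=cam('top'); P=cloud(d,K,o,M)
for u,v in((285,0),):pass
tabs(P[130:240,285:400],.03,.045,15)
E
```

```text
tab [ 79. 160.] 899 ((480.67755126953125, -323.87322998046875), (13.325912475585938, 26.20668601989746), 36.95815658569336)
tab [256. 205.] 712 ((594.09326171875, -347.0232849121094), (11.773679733276367, 26.182636260986328), 3.0036048889160156)
tab [389. 243.] 712 ((685.43798828125, -369.2049255371094), (12.308737754821777, 27.359752655029297), 18.67765235900879)
[ 0.59468539 -0.34455244  0.07844835] 0.46965927319458756
shift [-0.24 -0.03  8.29] twist -0.0 alt 180.0 q6 -0.62 tilt [-0.002  0.002 -1.   ] time 21.0
tab [97. 20.] 28 ((686.9541015625, -367.1344909667969), (10.826933860778809, 25.606159210205078), 20.305707931518555)
tab [ 1. 40.] 25 ((615.5300903320312, -62.704532623291016), (49.17534637451172, 9.253572463989258), 4.5368828773498535)
tab [91. 48.] 33 ((594.4265747070312, -346.20660400390625), (9.808810234069824, 27.121063232421875), 1.0517584085464478)
tab [ 1. 53.] 18 ((575.4188232421875, -63.97697830200195), (9.94788646697998, 25.688377380371094), 89.95742797851562)
tab [ 2. 65.] 22 ((537.420654296875, -65.82027435302734), (38.29594039916992, 12.900223731994629), 0.708997368812561)
tab [ 2. 75.] 21 ((504.0615539550781, -66.16204833984375), (22.062641143798828, 12.61340045928955), 0.49860626459121704)
tab [84. 84.] 35 ((482.59521484375, -323.1441650390625), (12.217090606689453, 25.325355529785156), 34.88150405883789)
```

View pics/w8.png

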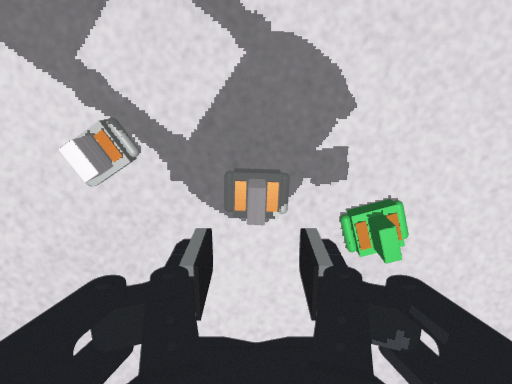

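Cassette b at (256,205) unmoved; green decoy at (375,235) is clear. Grip it.

Call:
{"fn": "step_arm", "kwargs": {"motion": [[4,-0.25,0,3,0],[4,-0.25,0,5.5,0],[4,-0.25,0,7,0],[4,-0.25,0,7.8,0],[4,-0.25,0,8.1,0],[4,-0.25,0,8.1,0],[0,-0.25,0,8.1,0],[0,-0.25,0,8.1,0],[0,-0.25,0,8.1,0],[0,-0.25,0,8.1,0],[0,-0.25,0,8.1,0],[0,-0.25,0,8.1,0],[0,-0.25,0,8.1,0]], "force": 80}}

```text
time: 22.35
tool_pos: [0.5963, -0.3496, 0.0001]
tcp_rot: [2.155, 2.283, 0.001]
wrist_force: [-1.5, 0.7, 5.7]
width: 0.107
grip_force: 79.8
```

```bash
python3 -c "
from h import *
print(bot.read_state()['tool_pos']);go([.571,.0486,.079],3.4)"
```

```text
[ 5.96319270e-01 -3.49618185e-01  7.03851311e-05]
shift [39.89 -0.21 -7.95] twist -0.1 alt 179.9 q6 -0.62 tilt [ 0.0018 -0.0012 -1.    ] time 22.35
```

Call:
{"fn": "step_arm", "kwargs": {"motion": [[0,0,0,-1,0],[0,0,0,-3,0],[0,0,0,-6,0],[0,2,0,-9,0],[0,5,0,-12,0],[0,9,0,-13,0],[0,13,0,-13,0],[0,17,0,-13,0],[0,21,-0.1,-13,0],[0,25,-0.1,-13,0],[0,29,-0.1,-13,0],[0,33,-0.1,-12,0],[0,36,-0.2,-11,0],[0,38.5,-0.2,-9.5,0],[0,39.7,-0.2,-8.3,0],[0,39.7,-0.2,-8.2,0],[0,39.7,-0.2,-8.2,0]]}}

```text
time: 24.05
tool_pos: [0.5701, 0.0467, 0.0802]
tcp_rot: [-2.155, -2.285, 0.002]
wrist_force: [0.2, 0.2, -0.6]
width: 0.115
grip_force: 78.9
```

```bash
cat > hov.py <<'E'
from h import *
s=bot.read_state();print(np.round(s['tool_pos'],4),s['width'],np.round(s['wrist_force'],1))
im,d,K,o,M,c=cam('wrist')
P=cloud(d,K,o,M);H=P[...,2];zt=s['tool_pos'][2]
Rt=R.from_rotvec(s['tcp_rot']).as_matrix(); Q=(P-s['tool_pos'])@Rt*1000
m=(np.abs(Q[...,1])<30)&(np.abs(Q[...,0])<30)&(H>zt-.002)&(H<zt+.022)
top=m&(np.abs(Q[...,1])<16)&(Q[...,0]>8); tz=np.median(H[top&(H>zt+.008)])
e=m&(np.abs(H-tz)<.003)&(np.abs(Q[...,1])<16); print('top z',tz,'underside',tz-.014,'front edge tool x',[np.percentile(Q[e&(abs(Q[...,1]-a)<5)][:,0],98) for a in(-10,0,10)],'(expect 17)')
b=m&(H<tz-.002)|e; print('beads tool y',np.percentile(Q[m][:,1],[1,99]))
m=((H>.034)&(H<.046)&(im.max(-1)>60)).astype(np.uint8);k,l,st,ce=cv2.connectedComponentsWithStats(m)
for i in range(1,k):
    if 500<st[i,4]<4000:
        (c,sz,a)=cv2.minAreaRect((P[l==i][:,:2]*1000).astype(np.float32)); q=Rt.T@(np.array([c[0],c[1],30])-s['tool_pos']*1000); print('nose',np.round(ce[i]),np.round(c,1),np.round(sz,1),round(a,1),'tool xy',np.round(q[:2],1))
E
python3 hov.py
```

```text
[0.5701 0.0467 0.0802] 0.11537887557709803 [ 0.2  0.2 -0.6]
top z 0.094795220248923 underside 0.08079522024892301 front edge tool x [np.float64(19.419848429035287), np.float64(19.55134454605537), np.float64(19.485708541556324)] (expect 17)
beads tool y [-23.78653784  22.86465943]
nose [201.  31.] [533.2 146.2] [21.1 31.2] 3.8 tool xy [101.5 -30.9]
nose [314.  31.] [597.  150.4] [21.3 31.9] 2.9 tool xy [102.   32.9]
nose [427. 142.] [674.6  77. ] [  2.2 189.8] 3.4 tool xy [ 24.2 106.1]
nose [205. 120.] [536.2  96.7] [21.  31.7] 2.8 tool xy [ 51.9 -30.9]
nose [310. 120.] [600.  100.3] [21.1 31.6] 3.1 tool xy [51.8 33. ]
nose [205. 194.] [539.2  47.6] [21.  30.2] 3.7 tool xy [  2.7 -30.8]
nose [310. 195.] [602.9  51.2] [21.1 30.4] 2.7 tool xy [ 2.6 33. ]
```

Call:
{"fn": "step_arm", "kwargs": {"motion": [[0,-0.05,0.12,1.5,0],[0,-0.05,0.12,2.8,0],[0,-0.05,0.12,3.6,0],[0,-0.05,0.12,3.9,0],[0,-0.05,0.12,4,0],[0,-0.05,0.12,4.1,0],[0,-0.05,0.12,4.2,0],[0,-0.05,0.12,4.3,0],[0,-0.05,0.12,4.3,0]]}}

```text
time: 25.0
tool_pos: [0.5725, 0.0466, 0.0395]
tcp_rot: [2.155, 2.284, 0.001]
wrist_force: [-4.1, -0.6, 9.4]
width: 0.113
grip_force: 80.4
```

Call:
{"fn": "step_arm", "kwargs": {"motion": [[0,0,-0.05,0.1,0],[0,0,-0.05,0.2,0],[0,0,-0.05,0.3,0],[0,0,-0.05,0.4,0],[0,0,-0.05,0.5,0],[0,0,-0.05,0.5,0]]}}

```text
time: 25.6
tool_pos: [0.5715, 0.0468, 0.0329]
tcp_rot: [2.156, 2.284, 0.001]
wrist_force: [-0.5, 0.1, -0.3]
width: 0.111
grip_force: 79.0
```

Underside ~3.5 mm above the floor; a little more, then release and go over cassette c.

Call:
{"fn": "step_arm", "kwargs": {"motion": [[0,0,0,0.1,0],[0,0,0,0.2,0],[0,0,0,0.25,0],[0,0,0,0.25,0]]}}

```text
time: 26.0
tool_pos: [0.571, 0.0469, 0.03]
tcp_rot: [-2.156, -2.285, 0.001]
wrist_force: [-1.5, -0.4, 2.1]
width: 0.114
grip_force: 79.3
```

```bash
python3 -c "
from h import *
s=bot.read_state();print(s['wrist_force']);go([.4815,-.3235,.078],36)"
```

```text
[-1.4753586  -0.43103908  2.13674433]
shift [-36.45 -11.08  -4.79] twist -32.7 alt 147.3 q6 -0.02 tilt [-6.e-04 -0.e+00 -1.e+00] time 26.0
```

Call:
{"fn": "step_arm", "kwargs": {"motion": [[3,0,0,0,0],[3,0,0,0,0],[3,0,0,0,0],[3,0,0,0,0],[3,0,0,-2,0],[3,0,0,-5,0],[4,-2,-0.5,-8,0],[4,-6,-2,-9,-4],[4,-10,-3,-9,-8],[4,-14,-4.2,-9,-12],[4,-18,-5.5,-9,-16],[4,-22,-6.7,-9,-20],[4,-26,-8,-9,-24],[4,-30,-9.2,-8,-28],[4,-33,-10.1,-7,-31],[4,-35.5,-10.8,-6,-32.7],[4,-36.4,-11.1,-5,-32.7],[4,-36.4,-11.1,-5,-32.7],[4,-36.4,-11.1,-5,-32.7]]}}

```text
time: 27.9
tool_pos: [0.4813, -0.322, 0.0797]
tcp_rot: [-1.426, -2.798, -0.001]
wrist_force: [0.4, -0.1, 0.7]
width: 0.468
grip_force: 0.0
```

```bash
python3 - <<'E'
from h import *
im,d,K,o,M,c=cam('wrist'); save('w9.png',im)
tabs(cloud(d,K,o,M))
s=bot.read_state();print(s['tool_pos'],s['width']); go([.481,-.3237,-.001],36)
im,d,K,o,M,c=cam('top'); save('t9.png',cv2.resize(im[90:290,100:400],None,fx=2.6,fy=2.6))
E
```

```text
tab [253. 202.] 724 ((480.4259948730469, -323.88238525390625), (11.956527709960938, 26.258060455322266), 36.21259689331055)
[ 0.48182572 -0.32186158  0.08017608] 0.46577325158025734
shift [-0.1  -0.18  8.12] twist 0.0 alt -180.0 q6 -1.26 tilt [ 0.e+00  6.e-04 -1.e+00] time 27.95
```

View pics/t9.png

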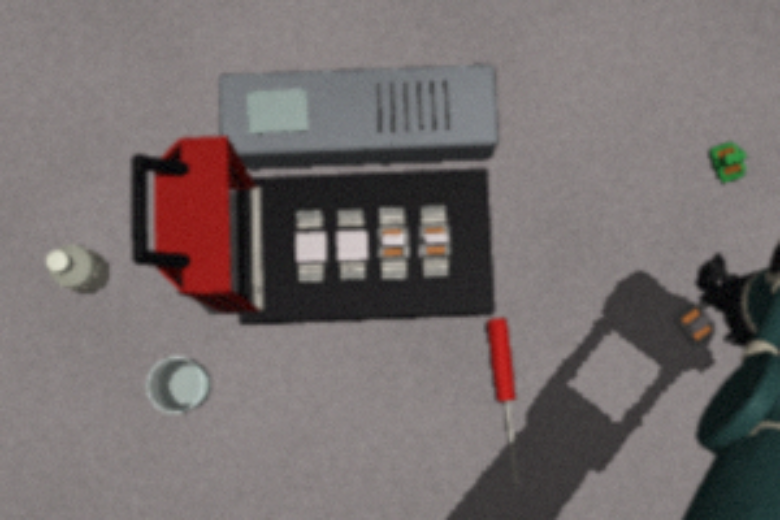

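Two cassettes sit in bays 0 and 1 (crop 435,240 and 393,240), the guard is up, and c is under the gripper unmoved. Grip it.

Call:
{"fn": "step_arm", "kwargs": {"motion": [[4,-0.15,-0.2,3,0],[4,-0.15,-0.2,5.5,0],[4,-0.15,-0.2,7,0],[4,-0.15,-0.2,7.7,0],[4,-0.15,-0.2,8,0],[4,-0.15,-0.2,8.1,0],[0,-0.15,-0.2,8.1,0],[0,-0.15,-0.2,8.1,0],[0,-0.15,-0.2,8.1,0],[0,-0.15,-0.2,8.1,0],[0,-0.15,-0.2,8.1,0],[0,-0.15,-0.2,8.1,0]], "force": 80}}

```text
time: 29.2
tool_pos: [0.4817, -0.326, 0.0003]
tcp_rot: [1.425, 2.797, -0.0]
wrist_force: [-0.1, 0.2, 6.7]
width: 0.109
grip_force: 80.5
```

```bash
python3 -c "
from h import *
s=bot.read_state();print(s['wrist_force'],s['tool_pos']);go([.568,.0975,.08],3.3)"
```

```text
[-0.11211881  0.1729688   6.70413285] [ 4.81723981e-01 -3.25999274e-01  2.91543275e-04]
shift [29.17 31.89 -8.  ] twist 32.7 alt -147.3 q6 -1.27 tilt [ 0.0019 -0.0012 -1.    ] time 29.2
```

Call:
{"fn": "step_arm", "kwargs": {"motion": [[0,0,0,-1,0],[0,0,0,-3,0],[0,0,0,-6,0],[0,1.4,1.5,-9,3],[0,3.5,3.8,-12,6],[0,6,6.6,-13,9],[0,8.5,9.3,-13,12],[0,11,12,-13,15],[0,13.5,14.8,-13,18],[0,16,17.5,-13,21],[0,18.5,20.2,-13,24],[0,21,23,-13,27],[0,23.5,25.7,-13,30],[0,26,28.4,-12,32.7],[0,27.8,30.4,-11,32.7],[0,28.8,31.5,-9.5,32.7],[0,29,31.8,-8.2,32.7],[0,29,31.8,-8.2,32.7],[0,29,31.8,-8.2,32.7]]}}

```text
time: 31.1
tool_pos: [0.5665, 0.095, 0.0802]
tcp_rot: [-2.156, -2.283, 0.003]
wrist_force: [0.4, -0.6, -0.2]
width: 0.111
grip_force: 79.6
```

```bash
python3 hov.py
```

```text
[0.5665 0.095  0.0802] 0.11136121972473136 [ 0.4 -0.6 -0.2]
top z 0.09458026264927441 underside 0.08058026264927441 front edge tool x [np.float64(19.070540366627796), np.float64(19.159830822420755), np.float64(19.03660173973133)] (expect 17)
beads tool y [-23.38233732  23.30727486]
nose [257.   6.] [561.3 210. ] [153.2   6.1] 3.3 tool xy [115.1   1.5]
nose [429. 142.] [671.7 124.7] [  2.2 191.6] 3.3 tool xy [ 23.7 106.8]
nose [206. 118.] [533.3 146.8] [21.2 31.4] 3.4 tool xy [ 53.7 -30.1]
nose [312. 117.] [597.1 150.5] [21.1 31.5] 3.3 tool xy [53.7 33.8]
nose [206. 192.] [536.1  97.3] [20.9 31. ] 2.6 tool xy [  4.1 -30.1]
nose [311. 193.] [600.  101.1] [20.8 30.8] 3.9 tool xy [ 4.2 33.9]
nose [313. 257.] [606.7  54. ] [13.3 25.2] 5.0 tool xy [-43.2  37.9]
nose [254. 321.] [571.5   3.8] [28.  23.8] 2.4 tool xy [-91.3  -0.2]
```

Call:
{"fn": "step_arm", "kwargs": {"motion": [[0,0.16,0.16,1.5,0],[0,0.16,0.16,2.8,0],[0,0.16,0.16,3.6,0],[0,0.16,0.16,3.9,0],[0,0.16,0.16,4,0],[0,0.16,0.16,4.1,0],[0,0.16,0.16,4.2,0],[0,0.16,0.16,4.3,0],[0,0.16,0.16,4.3,0]]}}

```text
time: 32.05
tool_pos: [0.5692, 0.0978, 0.0399]
tcp_rot: [2.155, 2.285, 0.0]
wrist_force: [-3.6, -1.1, 9.1]
width: 0.112
grip_force: 81.0
```

Call:
{"fn": "step_arm", "kwargs": {"motion": [[0,0,0,0.1,0],[0,0,0,0.2,0],[0,0,0,0.3,0],[0,0,0,0.4,0],[0,0,0,0.5,0],[0,0,0,0.5,0]]}}

```text
time: 32.65
tool_pos: [0.5687, 0.0981, 0.0335]
tcp_rot: [-2.156, -2.285, -0.0]
wrist_force: [-1.2, 0.7, 0.3]
width: 0.112
grip_force: 79.9
```

Call:
{"fn": "step_arm", "kwargs": {"motion": [[0,0,0,0.1,0],[0,0,0,0.2,0],[0,0,0,0.28,0],[0,0,0,0.28,0]]}}

```text
time: 33.05
tool_pos: [0.5684, 0.098, 0.0302]
tcp_rot: [-2.155, -2.284, 0.001]
wrist_force: [-3.7, 0.1, 2.4]
width: 0.111
grip_force: 80.1
```

All three are home. Release, rise to the earlier lookout, turn back for the handle and look.

Call:
{"fn": "step_arm", "kwargs": {"motion": [[3,0,0,0,0],[3,0,0,0,0],[3,0,0,0,0],[3,0,0,0,0],[3,0,0,-2,0],[3,-1,0,-5,0],[3,-3,0,-9,0],[3,-5,0,-13,8],[3,-7,0,-17,16],[3,-9,0,-21,24],[3,-10,0,-25,32],[3,-10,0,-29,40],[3,-10,0,-33,48],[3,-10,0,-36,56],[3,-10,0,-36,64],[3,-10,0,-36,72],[3,-10,0,-36,80],[3,-10,0,-36,88],[3,-10,0,-36,90],[3,-10,0,-36,90]]}}

```text
time: 35.05
tool_pos: [0.5747, -0.002, 0.3903]
tcp_rot: [3.14, 0.091, 0.0]
wrist_force: [0.3, -0.3, -0.3]
width: 0.351
grip_force: 0.0
```

```bash
python3 - <<'E'
from h import *
s=bot.read_state();print(s['tool_pos'],s['width'],s['q'])
im,d,K,o,M,c=cam('wrist'); save('w10.png',im); P=cloud(d,K,o,M);H=P[...,2]
box=np.zeros(d.shape,bool);box[80:190,130:300]=1
m=(box&(H>.060)&(H<.075)).astype(np.uint8);k,l,st,ce=cv2.connectedComponentsWithStats(m)
for i in range(1,k):
    if st[i,4]>40: q=P[l==i];print(np.round(ce[i]),st[i,4],cv2.minAreaRect((q[:,:2]*1000).astype(np.float32)),'z',np.median(q[:,2]))
go([.5575,.278,.38],93.4)
E
```

```text
[ 0.57473614 -0.00198147  0.39030573] 0.35127300480709156 [-4.67486254e-02  1.54193367e-02  1.55561264e+00 -5.63636465e-05
  1.57027355e+00  1.46605981e+00]
[186. 141.] 158 ((569.046875, 99.69696807861328), (10.952544212341309, 26.311466217041016), 2.923292398452759) z 0.06807435183300667
[221. 142.] 161 ((570.93896484375, 48.928226470947266), (11.902617454528809, 25.939373016357422), 3.3849759101867676) z 0.06819023453581324
[256. 142.] 160 ((573.9110717773438, -1.87213134765625), (12.017573356628418, 24.970598220825195), 3.567922353744507) z 0.06809861127548147
shift [ -0.07 -28.05   1.03] twist -0.0 alt 180.0 q6 1.47 tilt [ 2.e-04 -0.e+00 -1.e+00] time 35.1
```

View pics/w10.png

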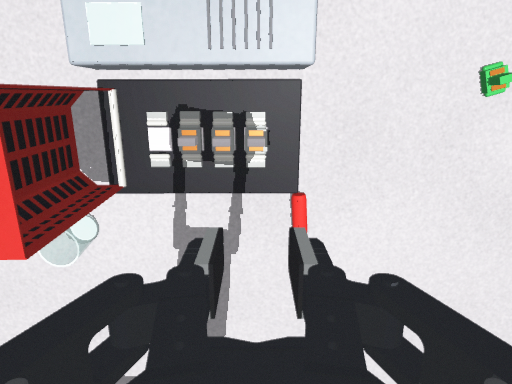

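Bays 0–2 are filled (cols 256/221/186, tab tops at 68 mm, so home); only the green one is left on the bench. Back to the handle.

Call:
{"fn": "step_arm", "kwargs": {"motion": [[3,0,-3,0,0],[3,0,-7,0,0],[3,0,-11,0,0],[3,0,-15,0,0],[3,0,-19,0,0],[3,0,-23,0,0],[3,0,-26,0,0],[3,0,-28,0,0],[3,0,-28.2,0,0],[3,0,-28.2,3,0],[3,0,-28.2,6,0],[3,0,-28.2,8.5,0],[3,0,-28.2,10,0],[3,0,-28.2,10.8,0],[3,0,-28.2,11.3,0],[3,0,-28.2,11.3,0]], "force": 60}}

```text
time: 36.7
tool_pos: [0.5587, 0.2794, 0.2777]
tcp_rot: [-3.14, -0.091, -0.001]
wrist_force: [0.2, -0.1, 0.4]
width: 0.354
grip_force: 0.0
```

Call:
{"fn": "step_arm", "kwargs": {"motion": [[0,0,0,0,0],[0,0,0,0,0],[0,0,0,0,0],[0,0,0,0,0],[0,0,0,0,0]]}}

```text
time: 37.2
tool_pos: [0.5591, 0.2803, 0.279]
tcp_rot: [-3.139, -0.091, -0.004]
wrist_force: [-0.2, 1.3, 5.9]
width: 0.141
grip_force: 59.0
```

```bash
python3 - <<'E'
import numpy as np
f0=102.8
for f in [101,98.5,95,91,87,83,79,75,71,67,63,59,55,51,47,43,40,37,34,31,28,26,24,22,20.5,19,17.5,16.5,15.5,14.5,13.4,12.9]:
    c=lambda a:np.cos(np.radians(a)); s=lambda a:np.sin(np.radians(a))
    print(f,round(29.76*(c(f)-c(f0)),1),round(29.76*(s(f0)-s(f)),1))
E
```

```text
101 0.9 -0.2
98.5 2.2 -0.4
95 4.0 -0.6
91 6.1 -0.7
87 8.2 -0.7
83 10.2 -0.5
79 12.3 -0.2
75 14.3 0.3
71 16.3 0.9
67 18.2 1.6
63 20.1 2.5
59 21.9 3.5
55 23.7 4.6
51 25.3 5.9
47 26.9 7.3
43 28.4 8.7
40 29.4 9.9
37 30.4 11.1
34 31.3 12.4
31 32.1 13.7
28 32.9 15.0
26 33.3 16.0
24 33.8 16.9
22 34.2 17.9
20.5 34.5 18.6
19 34.7 19.3
17.5 35.0 20.1
16.5 35.1 20.6
15.5 35.3 21.1
14.5 35.4 21.6
13.4 35.5 22.1
12.9 35.6 22.4
```

Call:
{"fn": "step_arm", "kwargs": {"motion": [[0,0,0.9,-0.2,0],[0,0,2.2,-0.4,0],[0,0,4,-0.6,0],[0,0,6.1,-0.7,0],[0,0,8.2,-0.7,0],[0,0,10.2,-0.5,0],[0,0,12.3,-0.2,0],[0,0,14.3,0.3,0],[0,0,16.3,0.9,0],[0,0,18.2,1.6,0],[0,0,20.1,2.5,0],[0,0,21.9,3.5,0],[0,0,23.7,4.6,0],[0,0,23.7,4.6,0]]}}

```text
time: 38.6
tool_pos: [0.5735, 0.0401, 0.2307]
tcp_rot: [3.138, 0.088, 0.004]
wrist_force: [3.6, -1.0, 2.1]
width: 0.145
grip_force: 62.5
```

Call:
{"fn": "step_arm", "kwargs": {"motion": [[0,0,0.8,0.6,0],[0,0,1.6,1.3,0],[0,0,3.2,2.7,0],[0,0,4.7,4.1,0],[0,0,5.7,5.3,0],[0,0,6.7,6.5,0],[0,0,7.6,7.8,0],[0,0,8.4,9.1,0],[0,0,9.2,10.4,0],[0,0,9.6,11.4,0],[0,0,10.1,12.3,0],[0,0,10.5,13.3,0],[0,0,10.8,14,0],[0,0,11,14.7,0],[0,0,11.3,15.2,0],[0,0,11.4,15.6,0],[0,0,11.4,15.6,0]]}}

```text
time: 40.3
tool_pos: [0.5794, -0.0712, 0.0736]
tcp_rot: [-3.14, -0.09, -0.002]
wrist_force: [6.1, -0.1, -1.8]
width: 0.142
grip_force: 63.8
```

Call:
{"fn": "step_arm", "kwargs": {"motion": [[0,0,0.05,0.25,0],[0,0,0.1,0.5,0],[0,0,0.15,0.75,0],[0,0,0.2,1,0],[0,0,0.25,1.2,0],[0,0,0.25,1.4,0],[0,0,0.25,1.55,0],[0,0,0.25,1.7,0],[0,0,0.25,1.7,0]]}}

```text
time: 41.2
tool_pos: [0.5798, -0.0742, 0.0625]
tcp_rot: [3.14, 0.091, 0.003]
wrist_force: [-7.7, -1.0, 26.6]
width: 0.139
grip_force: 67.0
```

Call:
{"fn": "step_arm", "kwargs": {"motion": [[0,0,0,-0.3,0],[0,0,0,-0.5,0],[0,0,0,-0.5,0]]}}

```text
time: 41.5
tool_pos: [0.5796, -0.0741, 0.063]
tcp_rot: [3.14, 0.091, 0.003]
wrist_force: [5.7, -2.8, 0.8]
width: 0.14
grip_force: 64.1
```

```bash
python3 - <<'E'
from h import *
im,d,K,o,M,c=cam('wrist'); P=cloud(d,K,o,M); print(bot.read_state()['wrist_force'])
for v in (180,190,200,210): print([tuple(np.round(P[v,u]*1000).astype(int).tolist()) for u in (245,252,258,264)])
h=cv2.cvtColor(im,cv2.COLOR_RGB2HSV); r=(h[...,1]>150)&((h[...,0]<8)|(h[...,0]>172)); q=P[r]; q=q[(q[:,0]>.55)&(q[:,2]>.06)]; print('guard top z',np.percentile(q[:,2],[50,90,98]))
z=np.load('w1.npz');P0=cloud(z['d'],z['K'],z['o'],z['M']);h=cv2.cvtColor(z['im'],cv2.COLOR_RGB2HSV); r=(h[...,1]>150)&((h[...,0]<8)|(h[...,0]>172)); q=P0[r]; q=q[(q[:,0]>.55)&(q[:,2]>.06)]; print('before',np.percentile(q[:,2],[50,90,98]))
E
```

```text
[ 6.25185807 -2.97112042  0.87967601]
[(617, -68, 114), (617, -70, 114), (617, -73, 114), (618, -75, 115)]
[(613, -68, 113), (614, -71, 114), (614, -73, 114), (614, -75, 114)]
[(609, -68, 113), (610, -71, 115), (610, -73, 115), (610, -75, 114)]
[(606, -69, 114), (606, -71, 114), (606, -73, 115), (606, -75, 114)]
guard top z [0.10148996 0.10264587 0.10321336]
before [0.10142267 0.10257972 0.10326271]
```

Bar top is at 114 mm and the guard top matches its shut height: it is down on its stop. Release and rise clear.

Call:
{"fn": "step_arm", "kwargs": {"motion": [[2,0,0,0,0],[3,0,0,0,0],[3,0,0,0,0],[3,0,0,0,0],[3,0,0,-2,0],[3,0,0,-5,0],[3,0,0,-9,0],[3,0,0,-13,0],[3,0,3,-17,0],[3,0,7,-19,0],[3,0,11,-19,0],[3,0,15,-19,0],[3,0,15,-19,0]]}}

```text
time: 42.85
tool_pos: [0.5871, -0.2276, 0.2531]
tcp_rot: [3.138, 0.085, -0.001]
wrist_force: [0.2, 0.1, -1.1]
width: 0.353
grip_force: 0.0
```

```bash
python3 - <<'E'
from h import *
im,d,K,o,M,c=cam('top'); H=cloud(d,K,o,M)[...,2]
z=np.load('top0.npz'); H0=cloud(z['d'],z['K'],z['o'],z['M'])[...,2]
for n,(v0,v1,u0,u1) in dict(beaker=(222,254,150,188),bottle=(178,210,112,146),driver=(205,282,282,304),guard=(150,212,192,296)).items():
    print(n,np.abs(H[v0:v1,u0:u1]-H0[v0:v1,u0:u1]).mean(),np.abs(im[v0:v1,u0:u1].astype(int)-z['im'][v0:v1,u0:u1]).mean())
save('t11.png',im)
E
```

```text
beaker 0.016742034855298973 20.377741228070175
bottle 0.012932955498755096 20.107536764705884
driver 0.015084416839717467 38.07319952774498
guard 0.011482690800407425 9.84832506203474
```

View pics/t11.png

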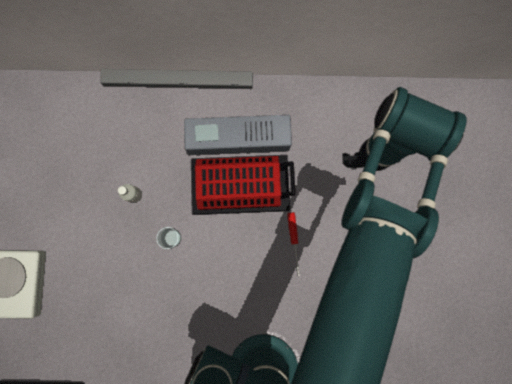

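The guard is shut; the beaker (169,238), bottle (128,192) and driver (294,240) are where they began. I hand the job in.

```bash
python3 -c "
from h import *
print(bot.finish_job())"
```

```text
the job is handed in; nothing more can be done
None
```

I lifted the guard to its stop, snapped all three cassettes home in bays 0, 1 and 2, lowered the guard gently shut, and handed the job in at about 43 s; the beaker, bottle and screwdriver look unmoved in the last top picture.

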